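# Run the cover of a light bar home with the fitting tool

### The arm

A 6-joint arm with a two-finger parallel gripper is mounted at the origin on a cart in front of the work surface, level with it; the furniture and walls round the work are solid. World frame = base frame: x ahead of the robot, y to its left, z up, the work surface at z = 0. Lengths are in m, angles in rad, forces in N, time in s.
With the tool pointing down it reaches from about 0.3 to 0.875 m from the base axis. Payload 6.4 kg.
Tool frame: the origin (TCP) lies at the very end of the fingers, on their centre line; the grasp point (between the pads) lies 19 mm behind it; z points along the fingers, y is the line along which they close (so a half turn about z gives the same grasp; the last joint's range is limited). The gripper opens to 85 mm and grips with 20 to 120 N. Pads are 22 mm wide; open, the fingers measure 114 mm over their backs; the gripper's body (76 mm by 85 mm) begins 54 mm behind the grasp point. The pads swing forward as they close: fully open they stand 13 mm farther back than shut.
Start: joints at [0.952, 0.181, 1.607, -0, 1.354, -0.206], TCP at [0.231, 0.527, 0.231] pointing down, gripper open.
Joint ranges: [-2.99, 2.99], [-0.89, 2.07], [0.3, 2.58], [-1.14, 4.28], [0, 2.63], [-3.12, 3.12]. Speed limits (rad/s): [2.57, 2.57, 3.01, 3.14, 3.14, 3.14].

### API

Orientations are given as a unit quaternion [w, x, y, z].
In Python, from bench import ctrl gives the robot as it stands.
- The arm moves only by the tool jog_arm, never from a script. Its argument "series" is a list that holds one entry, the list of rows, each a list of 7 numbers: the shift along the tool's x, y, z in mm, then the turn, a rotation vector about the tool's x, y, z in rad, then the finger opening in mm, from 0 to 85.4. In form: [[[tx, ty, tz, rx, ry, rz, gripper], ...]]. A call has exactly 10 rows; each row shifts and turns the commanded pose from where the row before left it, along the tool's axes as they then stand; what a row does not reach is not made up. A row lasts 1/10 s, in which the tool goes at most 50 mm and 8.59 degrees, less where a joint would pass 70% of its speed; a pose out of reach is approached as far as the arm can. A call with a gripper value outside its range is refused whole. The fingers move at their own pace and stop on an object; the grip force is fixed at half the most. Time passes only in rows, so rows that do not move let the fingers close, or fill a call up. It gives the time, the measured TCP pose, the force, the opening and the grip force at its end, in the units of the state.
- ctrl.get_obs(): the state, without advancing time (a new reading comes with each control period).
- ctrl.camera(name): name is "scene" or "top" or "wrist"; returns a dict with "frame" (420x560x3 uint8, blue, green, red), "z_map" (420x560 float32, m along the optical axis (not along the pixel's ray), 0 where there is no reading), "fx", "fy", "cx", "cy" (pixels), "k1" (the pictures are not rectified: a ray, as slopes to the right and down, at radius r is drawn at 1 + k1 r^2 times it, then the intrinsics apply), "xyz" and "rotation" of the camera in the world. Camera axes: x right, y down, z forward; pixel columns grow to the right and rows downward; lengths in m; the calibration is good to about 2 mm. A picture is of the moment at which its call begins.
- ctrl.hand_in(): hands the job in; it is judged then, once.
The state is a dict: "time_s": time; "q": joint angles; "dq": joint speeds; "joint_efforts": joint torques, N m; "eef_pos": TCP position; "eef_rot": TCP orientation; "wrist_force": force on the tool from outside, world axes, zero at the start; "torque": the same for the moment, N m; "opening": opening from 0.0 (shut) to 1.0 (fully open); "grasp_force": force on a finger pad.
Only numpy, scipy, OpenCV 4.12 (cv2) and the standard library are available. Lean on these libraries where they do the work, as an engineer would, in place of code of your own. Each camera call takes 0.05 s, during which the arm holds its last target. There are 200 camera calls.

### The job

The white cover sections of the light bar on the worktop stand proud. Take the fitting tool from its rack and run its tip slowly along the row from the left end to the right (as the robot sees it), a few centimetres a second, and without forcing it, so that every section is pressed fully home, flush with the rims; only the tool, not the gripper, may touch the bar. Then hang the tool back in the rack by its collar, upright, and leave the things round about where they are.

Things in the scene. Friction and masses are not known exactly. Their poses are not given: they have to be found in the camera images.
- light_bar: under-cabinet light bar fixed to the worktop: straight grey aluminium channel 212 mm long over its end caps, 36 mm wide, 30 mm high to its rims, lying across in front of the robot (up to 0.3 rad off square), with six white cover sections in a row standing proud of it. Origin: centre of its underside, on the worktop; y along the channel to the robot's left, z up
- seam_left (a point): centre of the first (leftmost) cover section, at the height of the channel's rims (30 mm above the worktop), where the section's top is when fully home
- seam_right (a point): centre of the sixth (rightmost) cover section, at the height of the rims; 160 mm from seam_left
- tool: loose fitting tool, 145 mm tall, 0.12 kg, round about z; from the foot up: ball tip 16 mm in diameter, steel stem 12 mm, flat collar 40 mm in diameter from 70 to 76 mm above the foot, wooden handle 26 mm in diameter from 76 to 145 mm. It starts hanging upright in the rack. Origin: lowest point of the ball tip; z up along the handle
- tool_tip (a point): lowest point of the tool's ball tip
- tool_collar (a point): centre of the underside of the tool's collar
- rack: fixed wooden tool rack with a post at its far side; from the post's top two level steel prongs point to -x, a fork open at the front (-x): slot 22 mm wide, prong and post tops 115 mm above the worktop, 6 mm upturned lips at the front ends. Lift the tool over the lips to draw it out; the collar has about 6 mm play fore and aft. Origin: on the worktop under the seat's middle; z up
- rack_seat (a point): middle of the seat between the prongs, at the height of their tops, where the centre of the collar's underside belongs. Mind the wall cabinet over the far right of the worktop (x over 0.6, y under -0.28, from about 0.4 m up): keep the wrist out of it on the way from the start
- canister: bystander: loose steel canister 106 mm in diameter, 155 mm tall; origin at the centre of its underside
- jam_jar: bystander: loose glass jar 65 mm in diameter, 94 mm tall; origin at the centre of its underside
- tea_box: bystander: loose carton 70 x 128 x 80 mm; origin at the centre of its underside
- cover1 (a joint): how far the first (leftmost) cover section has gone down: 0 = 4 mm proud, 0.004 = home at its stop, flush with the rims. 24 mm wide, 32 mm long: flat top 16 mm long, ends sloping down 4 mm (28 degrees), so a ball tip run level along the row presses the next section down. It goes straight down against about 2 N of friction and stays there
- cover2 (a joint): how far the second cover section has gone down: 0 = 4 mm proud, 0.004 = home at its stop, flush with the rims. Like the first; its centre is 32 mm to the right of it along the bar
- cover3 (a joint): how far the third cover section has gone down: 0 = 4 mm proud, 0.004 = home at its stop, flush with the rims. Like the first; its centre is 64 mm to the right of it along the bar
- cover4 (a joint): how far the fourth cover section has gone down: 0 = 4 mm proud, 0.004 = home at its stop, flush with the rims. Like the first; its centre is 96 mm to the right of it along the bar
- cover5 (a joint): how far the fifth cover section has gone down: 0 = 4 mm proud, 0.004 = home at its stop, flush with the rims. Like the first; its centre is 128 mm to the right of it along the bar
- cover6 (a joint): how far the sixth (rightmost) cover section has gone down: 0 = 4 mm proud, 0.004 = home at its stop, flush with the rims. Like the first; its centre is 160 mm to the right of it along the bar
Mind the look-alikes: they are no part of the job. Leave any turquoise look-alike of the tool alone. Several things look just like the rack: the one meant starts farthest to the robot's right.

How it is judged:
On the way, in this order (a step that is already met when the one before it is completed fails the run):
1. the first (leftmost) section is pressed home (down at least 2.5 of its 4 mm) while the tool's tip is on it (value of joint cover1 above 0.0025 m and contact force between tool and cover1 above 0.2 N).
2. the second section is pressed home (down at least 2.5 of its 4 mm) while the tool's tip is on it (value of joint cover2 above 0.0025 m and contact force between tool and cover2 above 0.2 N).
3. the third section is pressed home (down at least 2.5 of its 4 mm) while the tool's tip is on it (value of joint cover3 above 0.0025 m and contact force between tool and cover3 above 0.2 N).
4. the fourth section is pressed home (down at least 2.5 of its 4 mm) while the tool's tip is on it (value of joint cover4 above 0.0025 m and contact force between tool and cover4 above 0.2 N).
5. the fifth section is pressed home (down at least 2.5 of its 4 mm) while the tool's tip is on it (value of joint cover5 above 0.0025 m and contact force between tool and cover5 above 0.2 N).
6. the sixth (rightmost) section is pressed home (down at least 2.5 of its 4 mm) while the tool's tip is on it (value of joint cover6 above 0.0025 m and contact force between tool and cover6 above 0.2 N).
At the end, for the whole second after the job is handed in: all six sections are down at least 2.5 of their 4 mm; the tool hangs at rest in the rack, its collar on the prongs (underside within 4 mm of their tops, within 12 mm of the seat's middle), upright within 0.15 rad (value of joint each of cover1, cover2, cover3, cover4, cover5, cover6 above 0.0025 m and horizontal distance between tool_collar and rack_seat below 0.012 m and z of tool_collar in the frame of rack between 0.111 and 0.119 m and angle between tool's own z axis and vertical below 0.15 rad and linear speed of tool below 0.03 m/s); the robot touches nothing.
It fails at once if the tool runs faster than 15 cm/s while it touches the light bar (contact force between tool and light_bar above 0.5 N and linear speed of tool above 0.15 m/s).
It fails at once if the tool presses on the light bar with more than 40 N (contact force between tool and light_bar above 40 N).
It fails at once if the gripper touches the light bar (contact force between the fingers and light_bar above 1 N).
It fails at once if a bystander (canister, jar, carton) is moved more than 20 mm (distance of any of canister, jam_jar, tea_box from where it was at the start of the episode above 0.02 m).
It also fails if it takes over 69 s, if anything falls off the work surface, if the arm or the gripper's body presses on something with over 40 N, if the wrist force passes 120 N, or if a joint passes its speed limit or range.

## Working session

There is one attempt and no reset: what is moved stays moved. The work goes in short steps, Python scripts to look and compute and a tool call to move; the robot and the scene stay as the last step left them, time stands still between calls to the robot, and variables do not carry over. Pictures are saved under pics/ and viewed, at most 12 in all, crops included, and the job is handed in when it is done.

Besides the shell and the picture viewer there is one more tool, called after ">>>" as name(argument=value, ...) on one line, values as JSON. jog_arm: Moves the arm, as the interface text tells. Its arguments: {"type":"object","properties":{"series":{"type":"array"}},"required":["series"]}

```bash
mkdir -p pics
cat > h.py <<'E'
import numpy as np, cv2, pickle
from bench import ctrl
def grab(n):
    d=ctrl.camera(n); pickle.dump(d,open(f'{n}.pkl','wb')); return d
def load(n): return pickle.load(open(f'{n}.pkl','rb'))
def Rm(d):
    r=np.array(d['rotation'],float)
    if r.size==9: return r.reshape(3,3)
    from scipy.spatial.transform import Rotation as R
    return R.from_quat([r[1],r[2],r[3],r[0]]).as_matrix()
def rays(d,uv):
    uv=np.atleast_2d(uv).astype(float)
    K=np.array([[d['fx'],0,d['cx']],[0,d['fy'],d['cy']],[0,0,1]])
    p=np.stack([(uv[:,0]-d['cx'])/d['fx'],(uv[:,1]-d['cy'])/d['fy']],1); q=p.copy()
    for _ in range(20): q=p/(1+d['k1']*(q**2).sum(1,keepdims=True))
    return np.c_[q,np.ones(len(q))]
def plane(d,uv,z):
    w=rays(d,uv)@Rm(d).T; o=np.array(d['xyz']); return o+w*((z-o[2])/w[:,2:3])
def cloud(d):
    h,w=d['z_map'].shape; vv,uu=np.mgrid[:h,:w]
    r=rays(d,np.c_[uu.ravel(),vv.ravel()]); P=(r*d['z_map'].reshape(-1,1))@Rm(d).T+np.array(d['xyz'])
    return P.reshape(h,w,3)
E
python3 - <<'E'
from h import *
for n in ['scene','top','wrist']:
    d=grab(n); cv2.imwrite(f'pics/{n}0.png',d['frame']); print(n,d['xyz'],np.round(d['rotation'],3),d['fx'],d['k1'])
print(ctrl.get_obs())
E
```

```text
scene [ 0.09809335 -0.46283853  0.76946522] [-0.374  0.854 -0.334  0.142] 415.5712808416895 -0.024701083201535808
top [0.48149637 0.07938821 1.12391446] [ 0.033 -0.699  0.714 -0.027] 401.2760702532249 -0.11924979765725445
wrist [0.15741903 0.55903302 0.37183324] [0.134 0.826 0.54  0.086] 366.19797933889714 -0.006931684816866235
{'time_s': 0.15, 'q': array([ 9.51689979e-01,  1.81366586e-01,  1.60773557e+00, -8.58796143e-06,
        1.35380752e+00, -2.06278658e-01]), 'dq': array([-0.00047367, -0.00080024, -0.002882  , -0.00060947,  0.00127347,
       -0.00133239]), 'joint_efforts': array([ 1.82482665e-03, -4.45262575e+01, -3.51694107e+01, -2.76261771e-04,
        5.83689500e-03,  2.49301439e-05]), 'eef_pos': array([0.23042614, 0.52636872, 0.23061391]), 'eef_rot': array([-2.60273308e-04,  2.04950245e-01,  9.78772171e-01, -6.04907295e-04]), 'wrist_force': array([0.40440854, 0.19464436, 0.26145563]), 'torque': array([0.00323846, 0.04194952, 0.03091937]), 'grasp_force': 0.0, 'opening': 1.0037614933135979}
```

View pics/scene0.png

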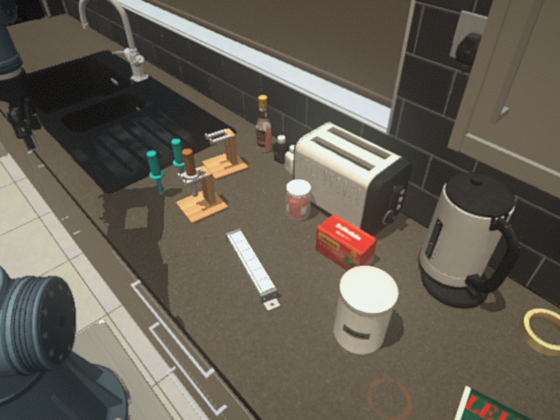

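View pics/top0.png

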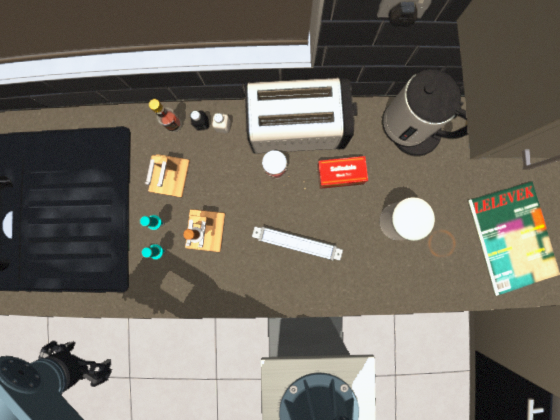

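The scene view shows the brown-handled tool at (188,160), hanging in the near rack. The top view has that tool at (192,235). Turquoise look-alikes are at top (150,222) and (152,252), and an empty look-alike rack is at (167,175). The light bar runs from (257,234) to (338,254) and the canister, jar and box are to its right and beyond. The rack farthest right is the one at (205,230), with the brown tool. I'll check that with a close crop and measure.

Run:
```python
from h import *
t=load('top'); s=load('scene')
a=cv2.resize(t['frame'][140:270,130:360],None,fx=3.4,fy=3.4,interpolation=2)[:440,:]
b=cv2.resize(s['frame'][115:235,130:290],None,fx=3,fy=3,interpolation=2)
cv2.imwrite('pics/cropA.png',a[:, :782]);cv2.imwrite('pics/cropB.png',b)
P=cloud(t); print('table z',np.median(P[260:290,300:400,2]))
hsv=cv2.cvtColor(t['frame'],cv2.COLOR_BGR2HSV)
# bar: points at z 0.02..0.04 in region
m=np.zeros(P.shape[:2],bool); m[215:270,240:355]=1
mm=m&(P[...,2]>0.02)&(P[...,2]<0.045)
q=P[mm]; r=cv2.minAreaRect(q[:,:2].astype(np.float32)*1000); print('bar',r,np.median(q[:,2]),mm.sum())
w=(m&(hsv[...,2]>170)&(hsv[...,1]<40)).astype(np.uint8)
c=max(cv2.findContours(w,0,2)[0],key=cv2.contourArea)
pp=plane(t,c.reshape(-1,2),0.034); print('white',cv2.minAreaRect(pp[:,:2].astype(np.float32)*1000))
# rack region
for name,(v0,v1,u0,u1) in dict(rackA=(205,255,180,228),rackB=(150,200,142,190)).items():
    Q=P[v0:v1,u0:u1].reshape(-1,3)
    for lo,hi in [(0.01,0.03),(0.1,0.122),(0.13,0.25)]:
        k=Q[(Q[:,2]>lo)&(Q[:,2]<hi)]
        if len(k)>4: print(name,lo,len(k),cv2.minAreaRect(k[:,:2].astype(np.float32)*1000),np.median(k,0),k[:,2].max())
```

```text
table z -0.00148453020103112
bar ((470.792236328125, 52.740394592285156), (213.0778045654297, 38.89495086669922), 73.46248626708984) 0.029864315961362964 1010
white ((470.4272155761719, 52.60212707519531), (248.53414916992188, 36.54914474487305), 73.88938903808594)
rackA 0.01 189 ((511.25506591796875, 309.0643310546875), (99.58627319335938, 108.35337829589844), 82.65522766113281) [0.50521788 0.28990012 0.01095551] 0.02831055635110924
rackA 0.1 348 ((507.468505859375, 310.06927490234375), (44.0556640625, 78.23723602294922), 81.6379165649414) [0.51692146 0.30232098 0.11337225] 0.12182872533690192
rackA 0.13 148 ((497.684326171875, 310.3016357421875), (24.895782470703125, 24.790653228759766), 28.40833854675293) [0.49805017 0.30544207 0.18668927] 0.19230146421351146
rackB 0.01 253 ((669.4301147460938, 413.51055908203125), (97.46764373779297, 108.79328155517578), 77.82787322998047) [0.66286496 0.40118112 0.01099954] 0.027373513498588187
rackB 0.1 330 ((665.4193115234375, 414.1784362792969), (44.23836135864258, 76.282958984375), 78.61096954345703) [0.67349343 0.40713548 0.11277365] 0.12173483390433981
```

View pics/cropA.png

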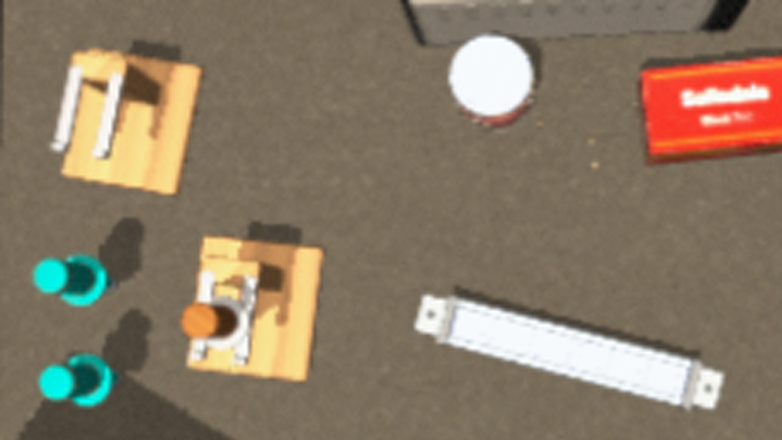

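View pics/cropB.png

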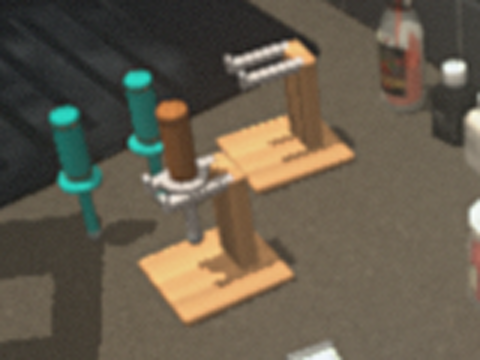

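The crops confirm the choice. The brown tool hangs in the right-hand rack (crop A handle top at (200,322)), and its fork opens towards the robot. The other rack is empty and the turquoise tools stand apart to its left. Next I'll refine the tool axis and check the turquoise clearances.

Run:
```python
from h import *
t=load('top'); s=load('scene'); P=cloud(t); S=cloud(s)
for n,Q,(v0,v1,u0,u1) in [('top',P,(215,255,175,230)),('scene',S,(135,225,165,235))]:
    q=Q[v0:v1,u0:u1].reshape(-1,3)
    k=q[(q[:,2]>0.183)&(q[:,2]<0.2)]; print(n,'handle top',len(k),k.mean(0),cv2.minEnclosingCircle(k[:,:2].astype(np.float32)*1000))
    for lo,hi in[(0.108,0.125)]:
        k=q[(q[:,2]>lo)&(q[:,2]<hi)]; print(n,'fork',cv2.minAreaRect(k[:,:2].astype(np.float32)*1000),np.median(k[:,2]))
# top-disc blob colour, onto z=.19
h=cv2.cvtColor(t['frame'],cv2.COLOR_BGR2HSV)
print(h[233:239,186:198].tolist()[3])
for (v0,v1,u0,u1) in [(205,235,130,170),(236,268,130,170)]:
    q=P[v0:v1,u0:u1].reshape(-1,3); k=q[q[:,2]>0.05]; zt=np.percentile(k[:,2],98); kk=k[k[:,2]>zt-0.008]
    print('turq top',zt,kk.mean(0), 'all<', k[:,:2].min(0),k[:,:2].max(0))
# scene pixels of bar to check heights
for n,Q,(v0,v1,u0,u1) in [('top',P,(215,270,240,355)),('scene',S,(225,315,215,290))]:
    q=Q[v0:v1,u0:u1].reshape(-1,3);k=q[(q[:,2]>0.02)&(q[:,2]<0.045)]
    g=q[(abs(q[:,2])<0.008)]
    print(n,'bar',cv2.minAreaRect(k[:,:2].astype(np.float32)*1000),np.percentile(k[:,2],[50,80,95]),'table',np.median(g[:,2]))
    c=np.array([.471,.0527]);d=np.array([.2846,.9586]);r=(k[:,:2]-c)@d;e=(k[:,:2]-c)@[d[1],-d[0]]
    i=(abs(r)<.08)&(abs(e)<.008); print('  cover z',np.median(k[i,2]),'slope',np.polyfit(r[i],k[i,2],1))
```

```text
top handle top 99 [0.49798812 0.31058292 0.18806869] ((498.191650390625, 310.7964172363281), 13.071239471435547)
top fork ((507.41253662109375, 310.0644836425781), (43.84601974487305, 78.26652526855469), 81.8634033203125) 0.11372112611908036
scene handle top 66 [0.49834424 0.30615426 0.18777006] ((499.4328308105469, 308.8638000488281), 13.96230697631836)
scene fork ((558.165283203125, 375.7956237792969), (242.71539306640625, 139.31954956054688), 33.62272644042969) 0.11386426995055138
[[15, 177, 240], [15, 180, 237], [15, 175, 239], [15, 176, 238], [15, 178, 241], [15, 176, 242], [14, 177, 232], [13, 184, 150], [13, 177, 92], [11, 157, 73], [13, 183, 67], [13, 158, 71]]
turq top 1.1239144632810252 [0.48149637 0.07938821 1.12391446] all< [0.48149637 0.07938821] [0.55241262 0.44819636]
turq top 0.1472100697085855 [0.45766619 0.4118303  0.18855167] all< [0.43809185 0.07938821] [0.48149637 0.44280207]
top bar ((470.792236328125, 52.740394592285156), (213.0778045654297, 38.89495086669922), 73.46248626708984) [0.02986432 0.03223476 0.03428611] table -0.0014695083019968802
  cover z 0.03137575354457123 slope [-0.00020951  0.03116963]
scene bar ((471.42730712890625, 48.77653503417969), (213.82858276367188, 40.45643615722656), 74.07671356201172) [0.03005896 0.03256277 0.03410611] table -0.000856716772181465
  cover z 0.03182621300924693 slope [0.00096393 0.03161713]
```

>>> jog_arm(series=[[[0,0,0,0,0,-0.124,85],[-20,-8.5,0,0,0,0,85],[-38,-16,0,0,0,0,85],[-45,-18.5,0,0,0,0,85],[-45,-18.5,0,0,0,0,85],[-45,-18.5,0,0,0,0,85],[-45,-18.5,0,0,0,0,85],[-40,-17,0,0,0,0,85],[-25,-10,0,0,0,0,85],[-15,-7,0,0,0,0,85]]])

```text
time_s: 1.15
eef_pos: [0.4993, 0.3073, 0.2309]
eef_rot: [-0.0, 0.145, 0.989, -0.0]
wrist_force: [-0.1, 0.6, -0.6]
opening: 0.998
grasp_force: 0.0
```

Run:
```python
from h import *
w=grab('wrist'); cv2.imwrite('pics/w1.png',w['frame'])
o=ctrl.get_obs(); print(o['eef_pos'],o['eef_rot'],o['time_s'],o['wrist_force'])
P=cloud(w); q=P[(P[...,2]>.175)&(P[...,2]<.2)&(abs(P[...,0]-.498)<.03)&(abs(P[...,1]-.309)<.03)]
print(len(q), q.mean(0) if len(q) else 0, cv2.minEnclosingCircle(q[:,:2].astype(np.float32)*1000) if len(q) else 0)
```

```text
[0.50032632 0.30640033 0.23089625] [ 3.04792864e-04  1.45320185e-01  9.89384493e-01 -5.24645146e-04] 1.2 [ 0.47255773 -0.43200944  0.84782471]
1841 [0.49715012 0.31062817 0.18734001] ((499.1728210449219, 310.12786865234375), 13.401540756225586)
```

View pics/w1.png

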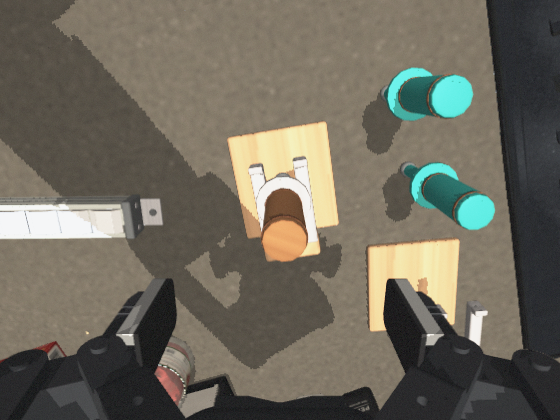

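The wrist view shows the brown handle at (285,240), centred between the open fingers, and nothing close to them. Descending.

>>> jog_arm(series=[[[2,2,5,0,0,0,85],[0,0,10,0,0,0,85],[0,0,14,0,0,0,85],[0,0,16,0,0,0,85],[0,0,16,0,0,0,85],[0,0,14,0,0,0,85],[0,0,11,0,0,0,85],[0,0,7,0,0,0,85],[0,0,4,0,0,0,85],[0,0,0,0,0,0,85]]])

```text
time_s: 2.2
eef_pos: [0.4963, 0.3116, 0.1339]
eef_rot: [-0.0, 0.144, 0.99, -0.0]
wrist_force: [0.7, 0.5, 0.2]
opening: 0.993
grasp_force: 0.0
```

Run:
```python
from h import *
w=grab('wrist')
o=ctrl.get_obs(); print(o['eef_pos'],o['eef_rot'],o['time_s'],o['wrist_force'])
P=cloud(w); q=P[(P[...,2]>.175)&(P[...,2]<.2)&(abs(P[...,0]-.498)<.03)&(abs(P[...,1]-.309)<.03)]
print(len(q), cv2.minEnclosingCircle(q[:,:2].astype(np.float32)*1000) if len(q) else 0)
```

```text
[0.49657301 0.31171758 0.13447004] [1.24114097e-04 1.43890375e-01 9.89593623e-01 7.63779417e-05] 2.25 [ 0.38288168 -0.45014218  0.16699795]
5716 ((490.4798889160156, 300.18218994140625), 26.44517707824707)
```

>>> jog_arm(series=[[[-1.8,-0.9,0,0,0,0,85],[0,0,0,0,0,0,60],[0,0,0,0,0,0,40],[0,0,0,0,0,0,30],[0,0,0,0,0,0,24],[0,0,0,0,0,0,15],[0,0,0,0,0,0,15],[0,0,0,0,0,0,15],[0,0,0,0,0,0,15],[0,0,0,0,0,0,15]]])

```text
time_s: 3.25
eef_pos: [0.4981, 0.3103, 0.1346]
eef_rot: [0.0, 0.144, 0.99, 0.0]
wrist_force: [-0.0, 0.6, 3.2]
opening: 0.291
grasp_force: 58.8
```

>>> jog_arm(series=[[[0,0,-3,0,0,0,15],[0,0,-5,0,0,0,15],[0,0,-5,0,0,0,15],[0,0,-3,0,0,0,15],[0,0,-1,0,0,0,15],[0,0,0,0,0,0,15],[5,-0.7,0,0,0,0,15],[8,-1.2,0,0,0,0,15],[10,-1.5,0,0,0,0,15],[10,-1.5,0,0,0,0,15]]])

```text
time_s: 4.25
eef_pos: [0.4636, 0.3151, 0.1511]
eef_rot: [-0.0, 0.144, 0.99, -0.0]
wrist_force: [-1.1, 0.4, -2.0]
opening: 0.289
grasp_force: 58.8
```

>>> jog_arm(series=[[[10,-1.5,0,0,0,0,15],[10,-1.5,0,0,0,0,15],[10,-1.5,0,0,0,0,15],[8,-1.2,0,0,0,0,15],[4,-0.6,0,0,0,0,15],[0,0,0,0,0,0,15],[0,0,0,0,0,0,15],[0,0,0,0,0,0,15],[0,0,0,0,0,0,15],[0,0,0,0,0,0,15]]])

```text
time_s: 5.25
eef_pos: [0.423, 0.3208, 0.1512]
eef_rot: [-0.0, 0.144, 0.99, -0.0]
wrist_force: [-0.0, 1.2, -1.2]
opening: 0.287
grasp_force: 58.8
```

Run:
```python
from h import *
o=ctrl.get_obs(); print(o['eef_pos'],o['time_s'],o['wrist_force'],o['opening'])
s=grab('scene'); t=grab('top')
a=cv2.resize(s['frame'][115:255,130:290],None,fx=3.5,fy=3.5,interpolation=2); cv2.imwrite('pics/s2.png',a)
Q=cloud(t)
```

```text
[0.42301744 0.32076431 0.1512209 ] 5.25 [-0.0019769   1.20207571 -1.17492454] 0.2868220206065865
```

View pics/s2.png

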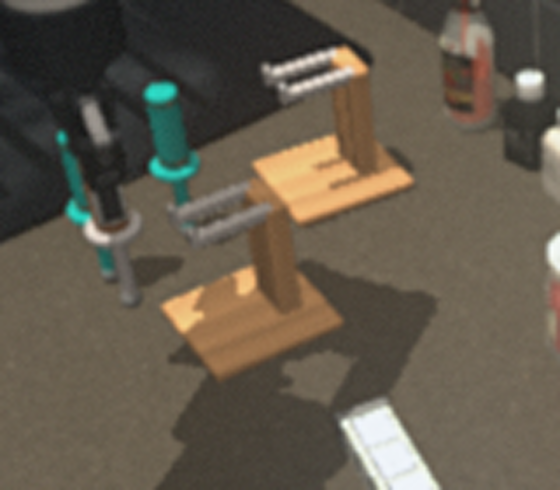

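The tool is out and upright, clear of the fork (collar at crop (110,225), tip at (128,297)). Now to a point above the first section.

>>> jog_arm(series=[[[0,-10,0,0,0,0,15],[0,-20,0,0,0,0,15],[0,-30,0,0,0,0,15],[0,-30,0,0,0,0,15],[-10,-30,0,0,0,0,15],[-20,-25,0,0,0,0,15],[-30,-15,0,0,0,0,15],[-30,-5,0,0,0,0,15],[-22,0,0,0,0,0,15],[-11,0,0,0,0,0,15]]])

```text
time_s: 6.35
eef_pos: [0.495, 0.1263, 0.1515]
eef_rot: [0.0, 0.145, 0.989, -0.0]
wrist_force: [0.8, -0.2, -1.0]
opening: 0.29
grasp_force: 59.1
```

>>> jog_arm(series=[[[0,0,5,0,0,0,15],[0,0,6,0,0,0,15],[0,0,5,0,0,0,15],[0,0,2,0,0,0,15],[0,0,0,0,0,0,15],[0,0,0,0,0,0,15],[0,0,0,0,0,0,15],[0,0,0,0,0,0,15],[0,0,0,0,0,0,15],[0,0,0,0,0,0,15]]])

```text
time_s: 7.35
eef_pos: [0.4938, 0.1277, 0.1334]
eef_rot: [0.0, 0.144, 0.99, 0.0]
wrist_force: [0.4, 0.1, -1.0]
opening: 0.289
grasp_force: 59.1
```

Run:
```python
from h import *
o=ctrl.get_obs(); print(o['eef_pos'],o['eef_rot'],o['time_s'],o['wrist_force'])
a=[]
for n,(v0,v1,u0,u1) in dict(scene=(160,310,180,330),wrist=(0,420,0,560)).items():
    d=grab(n); f=d['frame'][v0:v1,u0:u1]; a.append(cv2.resize(f,(int(420*f.shape[1]/f.shape[0]),420))) if n!='wrist' else a.append(f[:, 90:470])
cv2.imwrite('pics/c3.png',np.hstack(a))
```

```text
[0.49379835 0.12766554 0.13339068] [1.03199549e-04 1.43910178e-01 9.89590749e-01 1.29953604e-05] 7.35 [ 0.37112793  0.06242562 -0.96355206]
```

View pics/c3.png

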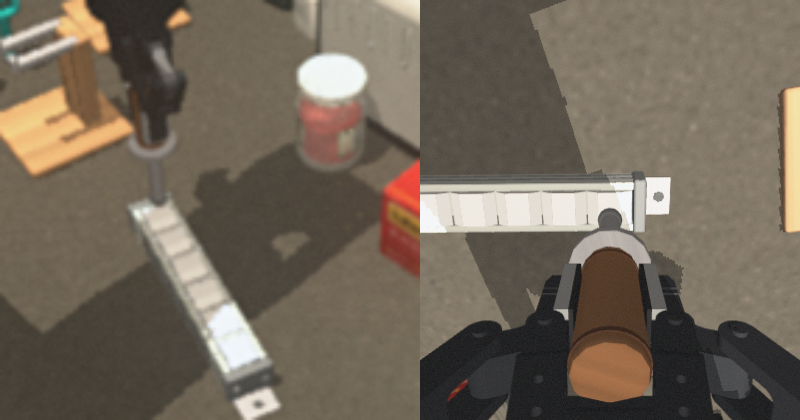

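The left half shows the tip over the first (far-left) section. In the right half (wrist view) the ball is at (610,217), over the section between its seam at u=587 and the end at u=632. I'll check the lateral offset by ray casting.

Run:
```python
from h import *
w=load('wrist')
print('ball',plane(w,[280,217],.0438+.008))
c=plane(w,[[280,190],[280,230],[257,208],[305,208]],.031); print('rims/ends',c)
P=cloud(w); print(P[217,280],P[212,276],P[200,240],P[200,200])
b=np.array([.471,.051]);d=np.array([.285,.958])
for v in range(170,245,3): print(v,np.round(P[v,230],4), w['frame'][v,230].tolist())
```

```text
ball [[0.4935894  0.12812022 0.0518    ]]
rims/ends [[0.48177235 0.13163842 0.031     ]
 [0.51017457 0.12318985 0.031     ]
 [0.4897019  0.11246404 0.031     ]
 [0.49929328 0.14470229 0.031     ]]
[0.48970885 0.12927286 0.06312658] [0.48840123 0.12702243 0.05543996] [0.48007609 0.10341098 0.03356026] [0.47265529 0.07640706 0.03163119]
170 [ 0.4641  0.0969 -0.0012] [69, 80, 84]
173 [ 4.662e-01  9.630e-02 -2.000e-04] [77, 87, 92]
176 [0.4666 0.0975 0.0094] [83, 86, 89]
179 [0.4667 0.0989 0.02  ] [91, 93, 96]
182 [0.4672 0.0998 0.028 ] [95, 101, 104]
185 [0.4691 0.0992 0.0286] [199, 215, 217]
188 [0.471  0.0987 0.0291] [196, 213, 216]
191 [0.4731 0.0979 0.0289] [114, 121, 126]
194 [0.4744 0.0978 0.0319] [226, 236, 239]
197 [0.4763 0.0973 0.0324] [229, 236, 240]
200 [0.4781 0.0969 0.0338] [228, 236, 240]
203 [0.4803 0.096  0.033 ] [228, 235, 240]
206 [0.4826 0.0951 0.0323] [227, 235, 240]
209 [0.4845 0.0945 0.0327] [227, 235, 239]
212 [0.4864 0.0939 0.0334] [228, 236, 240]
215 [0.4887 0.093  0.0327] [227, 235, 240]
218 [0.491  0.0922 0.0323] [228, 235, 240]
221 [0.4929 0.0916 0.033 ] [227, 235, 239]
224 [0.4949 0.0909 0.0332] [228, 235, 240]
227 [0.4988 0.0889 0.0279] [200, 216, 218]
230 [0.5007 0.0883 0.0288] [180, 196, 200]
233 [5.129e-01 8.030e-02 3.000e-04] [73, 83, 88]
236 [ 0.5157  0.0791 -0.0007] [71, 80, 86]
239 [ 0.5184  0.0781 -0.0013] [72, 80, 86]
242 [ 0.5208  0.0773 -0.001 ] [74, 84, 90]
```

>>> jog_arm(series=[[[0,0,2,0,0,0,15],[0,0,3,0,0,0,15],[0,0,2,0,0,0,15],[0,0,1,0,0,0,15],[0,0,1,0,0,0,15],[0,0,1,0,0,0,15],[0,0,1,0,0,0,15],[0,0,1,0,0,0,15],[0,0,1,0,0,0,15],[0,0,0,0,0,0,15]]])

```text
time_s: 8.45
eef_pos: [0.4937, 0.1277, 0.1202]
eef_rot: [0.0, 0.144, 0.99, 0.0]
wrist_force: [0.5, 0.1, 0.1]
opening: 0.289
grasp_force: 59.1
```

>>> jog_arm(series=[[[0,0,0.3,0,0,0,15],[0,0,0.3,0,0,0,15],[0,0,0.2,0,0,0,15],[0,0,0,0,0,0,15],[0,0,0,0,0,0,15],[0,0,0,0,0,0,15],[0,0,0,0,0,0,15],[0,0,0,0,0,0,15],[0,0,0,0,0,0,15],[0,0,0,0,0,0,15]]])

```text
time_s: 9.45
eef_pos: [0.4937, 0.1277, 0.1195]
eef_rot: [0.0, 0.144, 0.99, -0.0]
wrist_force: [-0.0, 0.6, 0.6]
opening: 0.291
grasp_force: 59.1
```

Run:
```python
from h import *
o=ctrl.get_obs(); print(o['eef_pos'],o['wrist_force'])
w=grab('wrist');P=cloud(w)
print(np.round(P[190:225:4,270,2],4),np.round(P[190:225:4,292,2],4),np.round(P[190:225:4,230,2],4))
cv2.imwrite('pics/w4.png',cv2.resize(w['frame'][160:260,180:340],None,fx=4,fy=4))
```

```text
[0.49373682 0.12765283 0.11950629] [-0.00941102  0.63444839  0.6423481 ]
[0.0285 0.029  0.0304 0.0294 0.028  0.0293 0.039  0.0417 0.0422] [0.0284 0.0278 0.0281 0.0272 0.0287 0.0281 0.0285 0.0279 0.0287] [0.0286 0.0295 0.0327 0.0336 0.0323 0.0331 0.0323 0.0328 0.0325]
```

View pics/w4.png

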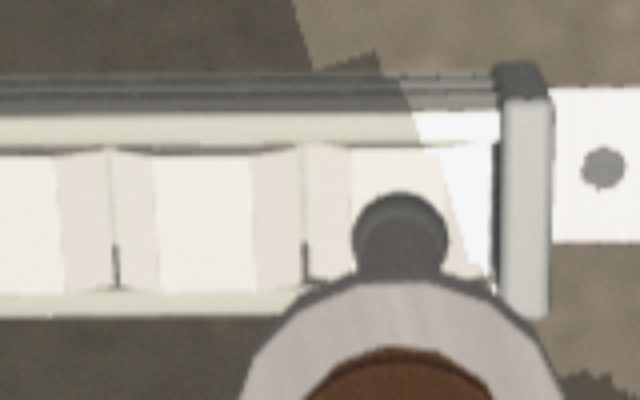

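The first section is nearly home: its top reads about 28.5 mm against 32.5 mm for the next one, with the ball on it at crop (400,240). I'll press slightly more to feel the stop.

>>> jog_arm(series=[[[0,0,0.3,0,0,0,15],[0,0,0.3,0,0,0,15],[0,0,0,0,0,0,15],[0,0,0,0,0,0,15],[0,0,0,0,0,0,15],[0,0,0,0,0,0,15],[0,0,0,0,0,0,15],[0,0,0,0,0,0,15],[0,0,0,0,0,0,15],[0,0,0,0,0,0,15]]])

```text
time_s: 10.5
eef_pos: [0.4939, 0.1277, 0.1192]
eef_rot: [0.0, 0.144, 0.99, 0.0]
wrist_force: [-1.1, -1.3, 4.8]
opening: 0.291
grasp_force: 59.1
```

>>> jog_arm(series=[[[0,-1,0,0,0,0,15],[0,-2,0,0,0,0,15],[0,-3,0,0,0,0,15],[0,-3,0,0,0,0,15],[0,-3,0,0,0,0,15],[0,-3,0,0,0,0,15],[0,-3,0,0,0,0,15],[0,-3,0,0,0,0,15],[0,-3,0,0,0,0,15],[0,-3,0,0,0,0,15]]])

```text
time_s: 11.5
eef_pos: [0.4863, 0.1015, 0.1192]
eef_rot: [0.0, 0.144, 0.99, 0.0]
wrist_force: [1.6, 2.3, 3.1]
opening: 0.288
grasp_force: 59.5
```

>>> jog_arm(series=[[[0,-3,0,0,0,0,15],[0,-3,0,0,0,0,15],[0,-3,0,0,0,0,15],[0,-3,0,0,0,0,15],[0,-3,0,0,0,0,15],[0,-3,0,0,0,0,15],[0,-3,0,0,0,0,15],[0,-3,0,0,0,0,15],[0,-3,0,0,0,0,15],[0,-3,0,0,0,0,15]]])

```text
time_s: 12.5
eef_pos: [0.4777, 0.073, 0.1192]
eef_rot: [0.0, 0.144, 0.99, 0.0]
wrist_force: [0.7, 2.9, 3.0]
opening: 0.29
grasp_force: 59.5
```

Run:
```python
from h import *
o=ctrl.get_obs(); print(o['eef_pos'],o['wrist_force'])
d=grab('wrist');P=cloud(d)
for v in (196,202): print(np.round(P[v,180:440:6,2]*1000,1).tolist())
```

```text
[0.47766898 0.0729906  0.11915219] [0.67001252 2.90133164 3.03618844]
[28.8, 29.2, 27.8, 28.4, 27.8, 28.3, 29.2, 28.5, 28.5, 27.3, 28.1, 27.9, 26.2, 27.1, 25.5, 26.0, 27.3, 27.4, 27.3, 25.6, 27.3, 27.9, 26.7, 27.2, 28.4, 28.4, 25.5, 24.7, 27.5, 29.5, 28.7, 28.4, 29.3, 28.4, 26.3, 25.6, 28.5, 28.1, 3.4, 0.6, -1.1, -0.6, -1.5, -1.0]
[32.8, 31.5, 29.7, 28.5, 30.3, 31.8, 33.2, 32.3, 31.7, 30.1, 29.0, 24.6, 25.4, 29.5, 29.4, 28.6, 28.6, 27.8, 26.7, 25.3, 26.9, 28.1, 29.6, 29.0, 29.6, 27.9, 24.8, 24.0, 26.8, 27.6, 28.7, 28.2, 28.1, 27.4, 25.7, 27.6, 28.1, 27.6, 2.1, 1.7, -1.6, -1.6, -2.4, -2.7]
```

Sections behind the tip read flush with the rim (28–29 mm). Continuing.

>>> jog_arm(series=[[[0,-3,0,0,0,0,15],[0,-3,0,0,0,0,15],[0,-3,0,0,0,0,15],[0,-3,0,0,0,0,15],[0,-3,0,0,0,0,15],[0,-3,0,0,0,0,15],[0,-3,0,0,0,0,15],[0,-3,0,0,0,0,15],[0,-3,0,0,0,0,15],[0,-3,0,0,0,0,15]]])

```text
time_s: 13.55
eef_pos: [0.4689, 0.0442, 0.1189]
eef_rot: [-0.0, 0.144, 0.99, 0.0]
wrist_force: [1.3, 3.8, 4.3]
opening: 0.29
grasp_force: 59.5
```

>>> jog_arm(series=[[[0,-3,0,0,0,0,15],[0,-3,0,0,0,0,15],[0,-3,0,0,0,0,15],[0,-3,0,0,0,0,15],[0,-3,0,0,0,0,15],[0,-3,0,0,0,0,15],[0,-3,0,0,0,0,15],[0,-3,0,0,0,0,15],[0,-3,0,0,0,0,15],[0,-3,0,0,0,0,15]]])

```text
time_s: 14.55
eef_pos: [0.4601, 0.0154, 0.1187]
eef_rot: [-0.0, 0.144, 0.99, 0.0]
wrist_force: [1.4, 2.1, 1.3]
opening: 0.288
grasp_force: 59.2
```

Run:
```python
from h import *
d=grab('wrist');P=cloud(d)
# profile along bar in world
b=np.array([.471,.0515]);a=np.array([.284,.959]);q=P.reshape(-1,3);q=q[(q[:,2]>.015)&(q[:,2]<.04)]
s=(q[:,:2]-b)@a;e=(q[:,:2]-b)@[a[1],-a[0]]
for c in range(-100,105,8):
    m=abs(s*1000-c)<4; k=m&(e<-.003)&(e>-.009); r=m&(e<-.0135)&(e>-.0165)
    print(c, np.round(np.median(q[k,2])*1000,1) if k.sum()>5 else None, np.round(np.median(q[r,2])*1000,1) if r.sum()>5 else None,end=' | ')
```

```text
-100 28.4 28.5 | -92 31.0 27.7 | -84 32.5 27.8 | -76 32.5 28.1 | -68 30.3 28.3 | -60 27.5 27.9 | -52 28.9 28.1 | -44 29.1 28.4 | -36 28.4 28.6 | -28 26.9 28.4 | -20 28.5 28.4 | -12 28.6 28.6 | -4 26.4 28.5 | 4 26.8 28.6 | 12 28.7 28.6 | 20 28.7 28.6 | 28 26.2 28.6 | 36 26.8 28.7 | 44 28.6 28.7 | 52 28.6 28.6 | 60 26.6 28.6 | 68 26.7 28.7 | 76 28.8 28.6 | 84 28.5 28.5 | 92 26.6 28.7 | 100 28.1 28.4 |
```

Four sections read level with the rim and the fifth is going down. I'll add 0.3 mm depth and finish the run over the sixth.

>>> jog_arm(series=[[[0,-3,0.2,0,0,0,15],[0,-3,0.1,0,0,0,15],[0,-3,0,0,0,0,15],[0,-3,0,0,0,0,15],[0,-3,0,0,0,0,15],[0,-3,0,0,0,0,15],[0,-3,0,0,0,0,15],[0,-3,0,0,0,0,15],[0,-3,0,0,0,0,15],[0,-3,0,0,0,0,15]]])

```text
time_s: 15.6
eef_pos: [0.4514, -0.0132, 0.1183]
eef_rot: [-0.0, 0.144, 0.99, 0.0]
wrist_force: [0.5, 1.9, 1.2]
opening: 0.287
grasp_force: 59.2
```

>>> jog_arm(series=[[[0,-3,0,0,0,0,15],[0,-3,0,0,0,0,15],[0,-3,0,0,0,0,15],[0,-3,0,0,0,0,15],[0,-1,0,0,0,0,15],[0,0,0.3,0,0,0,15],[0,0,0,0,0,0,15],[0,0,0,0,0,0,15],[0,0,0,0,0,0,15],[0,0,0,0,0,0,15]]])

```text
time_s: 16.6
eef_pos: [0.4487, -0.0264, 0.119]
eef_rot: [0.001, 0.144, 0.99, -0.0]
wrist_force: [0.1, 2.8, 6.7]
opening: 0.29
grasp_force: 59.9
```

>>> jog_arm(series=[[[0,0,-2,0,0,0,15],[0,0,-5,0,0,0,15],[0,0,-8,0,0,0,15],[0,0,-8,0,0,0,15],[0,0,-6,0,0,0,15],[0,0,-3,0,0,0,15],[0,0,0,0,0,0,15],[0,0,0,0,0,0,15],[0,0,0,0,0,0,15],[0,0,0,0,0,0,15]]])

```text
time_s: 17.6
eef_pos: [0.4479, -0.0256, 0.15]
eef_rot: [-0.0, 0.144, 0.99, 0.0]
wrist_force: [-0.1, 0.5, -1.1]
opening: 0.288
grasp_force: 59.0
```

Run:
```python
from h import *
d=grab('wrist');P=cloud(d); o=ctrl.get_obs(); print(o['eef_pos'],o['eef_rot'],o['wrist_force'])
b=np.array([.471,.0515]);a=np.array([.284,.959]);q=P.reshape(-1,3);q=q[(q[:,2]>.015)&(q[:,2]<.04)]
s=(q[:,:2]-b)@a;e=(q[:,:2]-b)@[a[1],-a[0]]
for c in range(-104,105,8):
    m=abs(s*1000-c)<4; k=m&(e<-.003)&(e>-.009)
    print(c, np.round(np.median(q[k,2])*1000,1) if k.sum()>5 else None,end=' | ')
cv2.imwrite('pics/w5.png',d['frame'])
```

```text
[ 0.44791361 -0.02563139  0.14998407] [-3.30763486e-04  1.43892261e-01  9.89593304e-01  3.75073627e-05] [ 0.09013722  0.35132862 -1.78420482]
-104 28.6 | -96 26.5 | -88 28.5 | -80 28.9 | -72 28.1 | -64 25.6 | -56 28.2 | -48 28.7 | -40 27.9 | -32 25.4 | -24 28.4 | -16 28.6 | -8 27.8 | 0 25.4 | 8 28.3 | 16 28.5 | 24 27.9 | 32 25.4 | 40 28.0 | 48 28.6 | 56 28.0 | 64 25.5 | 72 28.1 | 80 28.7 | 88 27.8 | 96 26.9 | 104 28.2 |
```

View pics/w5.png

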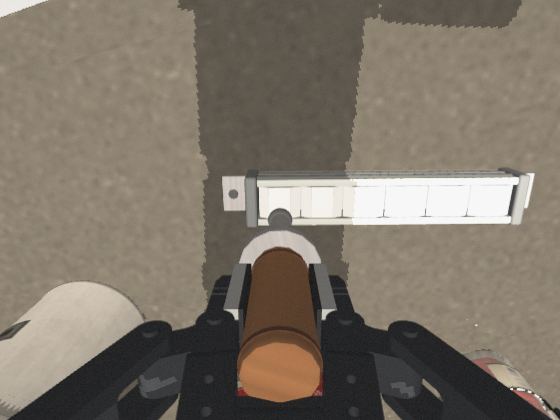

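All six section tops read 28.5–28.9 mm, the same as the rim. The ball still sits at (280,218) in the gripper frame, so the tool hasn't tilted. Returning to the rack front.

>>> jog_arm(series=[[[12,10,0,0,0,0,15],[20,25,0,0,0,0,15],[25,40,0,0,0,0,15],[25,45,-1,0,0,0,15],[20,45,0,0,0,0,15],[12,45,0,0,0,0,15],[7,45,0,0,0,0,15],[1.6,38,0,0,0,0,15],[0,21,0,0,0,0,15],[0,10.8,0,0,0,0,15]]])

```text
time_s: 18.65
eef_pos: [0.4225, 0.3212, 0.151]
eef_rot: [-0.0, 0.143, 0.99, -0.0]
wrist_force: [-0.6, -0.0, -0.6]
opening: 0.29
grasp_force: 59.3
```

>>> jog_arm(series=[[[0,0,0,0,0,0,15],[0,0,0,0,0,0,15],[0,0,0,0,0,0,15],[0,0,0,0,0,0,15],[0,0,0,0,0,0,15],[0,0,0,0,0,0,15],[0,0,0,0,0,0,15],[0,0,0,0,0,0,15],[0,0,0,0,0,0,15],[0,0,0,0,0,0,15]]])

```text
time_s: 19.65
eef_pos: [0.4234, 0.3191, 0.1512]
eef_rot: [-0.0, 0.144, 0.99, -0.0]
wrist_force: [0.4, -0.3, -1.8]
opening: 0.287
grasp_force: 59.3
```

>>> jog_arm(series=[[[0.5,1.7,0,0,0,0,15],[-3,0.5,0,0,0,0,15],[-7,1,0,0,0,0,15],[-8,1.2,0,0,0,0,15],[-8,1.2,0,0,0,0,15],[-8,1.2,0,0,0,0,15],[-8,1.2,0,0,0,0,15],[-8,1.2,0,0,0,0,15],[-8,1.2,0,0,0,0,15],[-7,1,0,0,0,0,15]]])

```text
time_s: 20.65
eef_pos: [0.4893, 0.3115, 0.1512]
eef_rot: [0.0, 0.144, 0.99, -0.0]
wrist_force: [0.3, 0.9, -1.0]
opening: 0.291
grasp_force: 59.3
```

>>> jog_arm(series=[[[-6,0.9,0,0,0,0,15],[-3,0.5,0,0,0,0,15],[-0.6,0.1,0,0,0,0,15],[0,0,0,0,0,0,15],[0,0,0,0,0,0,15],[0,0,0,0,0,0,15],[0,0,0,0,0,0,15],[0,0,0,0,0,0,15],[0,0,0,0,0,0,15],[0,0,0,0,0,0,15]]])

```text
time_s: 21.65
eef_pos: [0.4981, 0.3104, 0.1513]
eef_rot: [0.0, 0.144, 0.99, -0.0]
wrist_force: [-0.8, 0.4, -1.2]
opening: 0.291
grasp_force: 59.3
```

>>> jog_arm(series=[[[0,0,3,0,0,0,15],[0,0,4,0,0,0,15],[0,0,3,0,0,0,15],[0,0,2,0,0,0,15],[0,0,2,0,0,0,15],[0,0,1,0,0,0,15],[0,0,0.8,0,0,0,15],[0,0,0,0,0,0,15],[0,0,0,0,0,0,15],[0,0,0,0,0,0,15]]])

```text
time_s: 22.65
eef_pos: [0.4982, 0.3104, 0.1356]
eef_rot: [0.0, 0.144, 0.99, 0.0]
wrist_force: [-0.5, -0.6, -1.0]
opening: 0.285
grasp_force: 59.3
```

Run:
```python
from h import *
s=grab('scene'); print(ctrl.get_obs()['wrist_force'])
cv2.imwrite('pics/s6.png',cv2.resize(s['frame'][115:235,130:290],None,fx=4,fy=4,interpolation=2))
```

```text
[ 0.11622001 -1.31891171 -0.88573693]
```

View pics/s6.png

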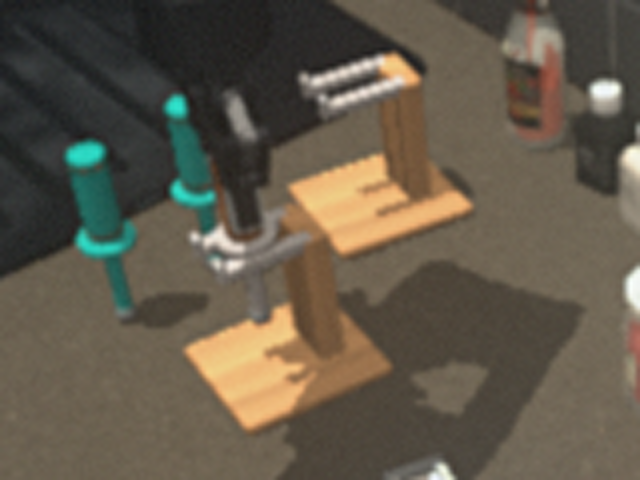

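The collar lies between the lips and the post at crop (250,240), with the stem in the slot at (258,295). It is about a millimetre above the prongs. I'll lower it until I feel contact.

>>> jog_arm(series=[[[0,0,0.4,0,0,0,15],[0,0,0.4,0,0,0,15],[0,0,0.3,0,0,0,15],[0,0,0,0,0,0,15],[0,0,0,0,0,0,15],[0,0,0,0,0,0,15],[0,0,0,0,0,0,15],[0,0,0,0,0,0,15],[0,0,0,0,0,0,15],[0,0,0,0,0,0,15]]])

```text
time_s: 23.7
eef_pos: [0.4982, 0.3104, 0.1346]
eef_rot: [0.0, 0.144, 0.99, 0.0]
wrist_force: [-2.3, -0.5, 4.3]
opening: 0.288
grasp_force: 59.8
```

Contact at the original height. Now I'll open slowly, then rise.

>>> jog_arm(series=[[[0,0,0,0,0,0,26],[0,0,0,0,0,0,30],[0,0,0,0,0,0,36],[0,0,0,0,0,0,45],[0,0,0,0,0,0,60],[0,0,0,0,0,0,75],[0,0,0,0,0,0,85],[0,0,0,0,0,0,85],[0,0,0,0,0,0,85],[0,0,0,0,0,0,85]]])

```text
time_s: 24.7
eef_pos: [0.4981, 0.3104, 0.1344]
eef_rot: [0.0, 0.144, 0.99, -0.0]
wrist_force: [0.3, 0.6, -0.2]
opening: 1.0
grasp_force: 0.0
```

>>> jog_arm(series=[[[0,0,-5,0,0,0,85],[0,0,-10,0,0,0,85],[0,0,-15,0,0,0,85],[0,0,-20,0,0,0,85],[0,0,-20,0,0,0,85],[0,0,-20,0,0,0,85],[0,0,-15,0,0,0,85],[0,0,-10,0,0,0,85],[0,0,0,0,0,0,85],[0,0,0,0,0,0,85]]])

```text
time_s: 25.7
eef_pos: [0.4979, 0.3103, 0.249]
eef_rot: [-0.0, 0.144, 0.99, -0.0]
wrist_force: [-0.7, 0.1, 0.1]
opening: 0.994
grasp_force: 0.0
```

Run:
```python
from h import *
o=ctrl.get_obs(); print(o['eef_pos'],o['wrist_force'],o['opening'])
t0=load('top')
w=grab('wrist');P=cloud(w); t=grab('top')
q=P[(P[...,2]>.175)&(P[...,2]<.2)&(abs(P[...,0]-.498)<.03)&(abs(P[...,1]-.309)<.03)]
print('handle top',len(q),np.median(q[:,2]),cv2.minEnclosingCircle(q[:,:2].astype(np.float32)*1000))
k=P[(P[...,2]>.115)&(P[...,2]<.123)&(abs(P[...,0]-.498)<.025)&(abs(P[...,1]-.310)<.025)]; print('collar',np.median(k,0))
d=cv2.absdiff(t0['frame'],t['frame']).max(2)
print('bystander diff jar,box,can',[int(np.median(d[a:b,c:e])) for a,b,c,e in [(150,175,262,288),(155,188,318,370),(198,240,385,435)]])
cv2.imwrite('pics/w7.png',w['frame'])
```

```text
[0.49790009 0.31029632 0.24897989] [-0.67389453  0.06076584  0.10701118] 0.9935193662200812
handle top 1555 0.18832283717667953 ((499.6619567871094, 310.07708740234375), 13.283036231994629)
collar [0.48862731 0.31671442 0.11956668]
bystander diff jar,box,can [1, 2, 1]
```

View pics/w7.png

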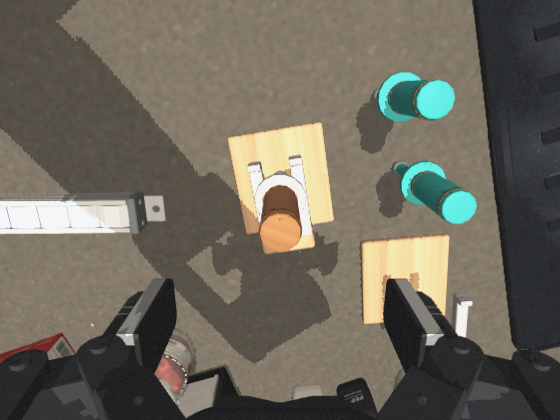

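The tool hangs where it started: handle top at (0.4997, 0.3101, 0.188), at pixel (282,230), with the collar on the prongs. The bystanders haven't moved and the gripper is clear, so I'm handing in.

```bash
python3 -c "
from bench import ctrl
print(ctrl.hand_in())"
```

```text
the job is handed in; nothing more can be done
None
```

I pressed all six cover sections flush with the rims, hung the tool back upright in its rack, saw no sign that the bystanders had moved, and handed the job in at about 26 s; no verdict was returned.

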